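Park the level against the toolbox at the yellow tape

TASK

Using only the fingertips or the outside of the fingers, push the aluminium level along the shelf until its long side lies flush against the front of the red toolbox with the middle of the level at the yellow tape mark (not the blue one). Never lift the level or take it between the fingers, and leave the jar, the coaster, the spanner and the spray nozzle where they are.

Things in the scene. Friction and masses are not known exactly. Their poses are not given: they have to be found in the camera images.
- level: aluminium spirit level lying loose on the shelf (z = 0): a bar 50 (its x) x 200 (its y) x 22 mm (z), black end caps, green bubble vial at the middle, 0.17 to 0.35 kg; origin at the centre of its underside. Starts 4 to 14 cm on the robot's side of the toolbox, its +x long side towards it, turned up to 0.5 rad from parallel. Slides with ordinary friction and stops when not pushed
- toolbox: red toolbox, so heavy that it does not move: 170 (its x) x 380 (its y) x 88 mm high; origin at the centre of its underside. Its flat upright front, the face at its x = -85 mm, looks to the robot, 0.57 to 0.64 m ahead of it; yaw within 0.12 rad. A steel latch 34 mm wide stands 6 mm out of the middle of the front, 40 to 70 mm above the shelf: the level fits under it
- yellow_tape: yellow tape stuck flat on the shelf, a strip 120 (its x) x 19 mm (its y), too thin to touch; origin at that strip's centre. It runs square to the toolbox front and goes on up that front and 48 mm over the lid: 70 mm of the strip still shows in front of the level when that is flush. It is the level's mark, 50 to 80 mm left or right of the toolbox's middle
- blue_tape: like the yellow tape but blue, on the other side of the toolbox's middle: not the level's mark
- jar: glass jar with a steel lid, 70 mm across, 85 mm high, loose, standing beside the work; origin at the centre of its underside; leave alone
- coaster: blue ceramic coaster, 94 mm across, 8 mm thick, loose, lying beside the work; origin at the centre of its underside; leave alone
- spanner: steel spanner 150 mm long lying along its own x axis, loose, beside the work; leave alone
- nozzle: white plastic spray nozzle standing on its 34 mm collar, 61 mm high, with a head 60 mm long and a short spout to its own -x, loose, beside the work; origin at the centre of its underside; leave alone
Things that resemble listed ones, but are neither listed nor needed, are in the scene too. Of the things like the level, leave any that is orange or turquoise; of the rest the larger one is meant.

How it is judged:
By the outcome, as a careful person would: the job done as asked, in the order asked, and still so for the second after the job is handed in, with the robot touching nothing.
It also fails if it takes over 54 s, if anything falls off the work surface, if the arm or the gripper's body presses on something with over 40 N, if the wrist force passes 120 N, or if a joint passes its speed limit or range.

ROBOT

A 7-joint arm with a two-finger parallel gripper is mounted at the origin on the work surface. World frame = base frame: x ahead of the robot, y to its left, z up, the work surface at z = 0. Lengths are in m, angles in rad, forces in N, time in s.
With the tool pointing down it reaches from about 0.425 to 0.95 m from the base axis. Payload 16.7 kg.
Tool frame: the origin (TCP) lies on the front face of the gripper's body, between the roots of the fingers; the fingertips stand 97 mm ahead of it and the grasp point (between the pads) lies 78 mm ahead of it (ctrl.tcp_to_tips is the distance from the TCP to the fingertips, in m); z points along the fingers, y is the line along which they close (so a half turn about z gives the same grasp; the last joint's range is limited). The gripper opens to 94 mm and grips with 3 to 60 N. Pads are 16 mm wide; open, the fingers measure 119 mm over their backs; the gripper's body (75 mm by 177 mm) begins 78 mm behind the grasp point.
Start: joints at [1.079, 0.426, 0.074, 1.606, -0.034, 1.111, -0.067], TCP at [0.226, -0.636, 0.303] pointing down, gripper open.
Joint ranges: [-2.85, 2.85], [-0.5, 2.14], [-1.23, 1.37], [0.21, 2.46], [-1.02, 4.16], [0.16, 2.05], [-2.73, 2.73]. Speed limits (rad/s): [1.89, 1.89, 2.39, 2.39, 3.01, 3.01, 3.01].

INTERFACE

Orientations are given as a unit quaternion [w, x, y, z].
In Python, from station import ctrl gives the robot as it stands.
- The arm moves only by the shell command python3 -m inch 'ROWS'. ROWS is a JSON object of lists of equal length, an entry for each row: "travel": the shift along the tool's x, y, z in m, a list of three; "spin": the turn about the tool's z in degrees; "claw": the opening, from 0 (shut) to 1 (fully open). In form: {"travel": [[dx, dy, dz], ...], "spin": [spin, ...], "claw": [claw, ...]}. A call has 1 to 8 rows; each row shifts and turns the commanded pose from where the row before left it, along the tool's axes as they then stand; what a row does not reach is not made up. A row lasts 1/12 s, in which the tool goes at most 41.7 mm and 7.16 degrees, less where a joint would pass 70% of its speed; a pose out of reach is approached as far as the arm can. A call is refused whole if a number of a shift passes 0.0417 or a number of a turn 7.16, either way. A call with a gripper value outside its range is refused whole. The fingers move at their own pace and stop on an object; the grip force is fixed at half the most. Time passes only in rows, so rows that do not move let the fingers close. It gives the time, the measured TCP pose, the force, the opening and the grip force at its end, in the units of the state.
- ctrl.state(): the state, without advancing time (a new reading comes with each control period).
- ctrl.grab_frame(name): name is "side" or "top" or "wrist"; returns the picture (480x640x3 uint8, red, green, blue); there is no depth.
- ctrl.camera_info(name): a dict with "fx", "fy", "cx", "cy" (pixels), "k1" (the pictures are not rectified: a ray, as slopes to the right and down, at radius r is drawn at 1 + k1 r^2 times it, then the intrinsics apply), "R" (3x3) and "t" (3): a world point X has camera coordinates R X + t. Camera axes: x right, y down, z forward; pixel columns grow to the right and rows downward; lengths in m; the calibration is good to about 2 mm. A picture is of the moment at which its call begins: read the wrist's pose just before it. camera_info takes no time and is no camera call; for the wrist camera it gives the pose at the moment of the call.
- ctrl.sign_off(): hands the job in; it is judged then, once.
The state is a dict: "time_s": time; "joint_positions": joint angles; "joint_vel": joint speeds; "joint_torque": joint torques, N m; "tcp_pos": TCP position; "tcp_rot": TCP orientation; "force": force on the tool from outside, world axes, zero at the start; "moment": the same for the moment, N m; "gripper_width": finger opening in m; "grip_force": force on a finger pad.
Only numpy, scipy, OpenCV 4.12 (cv2) and the standard library are available. Lean on these libraries where they do the work, as an engineer would, in place of code of your own. Each camera call takes 0.05 s, during which the arm holds its last target. There are 200 camera calls.

## Working session

There is one attempt and no reset: what is moved stays moved. The work goes in short steps, Python scripts to look and compute and a shell command to move; the robot and the scene stay as the last step left them, time stands still between calls to the robot, and variables do not carry over. Pictures are saved under pics/ and viewed, at most 10 in all, crops included, and the job is handed in when it is done.

```bash
mkdir -p pics
cat > h.py <<'E'
import numpy as np, cv2
from station import ctrl
def ray(ci,uv):
    d=(np.array(uv,float)-[ci['cx'],ci['cy']])/[ci['fx'],ci['fy']]
    u=d.copy()
    for _ in range(20): u=d/(1+ci['k1']*(u@u))
    R=np.array(ci['R']);t=np.array(ci['t'])
    return -R.T@t, R.T@np.array([u[0],u[1],1])
def at(ci,uv,z):
    o,d=ray(ci,uv); return o+d*(z-o[2])/d[2]
def pix(ci,X):
    c=np.array(ci['R'])@X+np.array(ci['t']);s=c[:2]/c[2];s=s*(1+ci['k1']*(s@s))
    return s*[ci['fx'],ci['fy']]+[ci['cx'],ci['cy']]
def grab(name,f):
    ci=ctrl.camera_info(name);im=ctrl.grab_frame(name);cv2.imwrite(f'pics/{f}.png',im[:,:,::-1]);return ci,im
E
python3 - <<'E'
from h import *
for n in('top','side'):
    ci,im=grab(n,n+'0'); print(n,ci['fx'],-np.array(ci['R']).T@ci['t'])
s=ctrl.state();print(s['time_s'],s['tcp_pos'],s['tcp_rot'],ctrl.tcp_to_tips,s['gripper_width'])
from scipy.spatial.transform import Rotation as Ro
q=s['tcp_rot'];print(Ro.from_quat([q[1],q[2],q[3],q[0]]).as_matrix().round(3))
E
```

```text
top 441.60040967313324 [0.43637252 0.04357613 0.96541466]
side 538.1548364762348 [0.46574175 1.06805914 0.62592873]
0.1 [ 0.22615935 -0.63567717  0.30201136] [-5.82325967e-04  9.85430802e-01  1.70075782e-01 -1.52920295e-04] 0.0972 0.09392175468807037
[[ 0.942  0.335 -0.   ]
 [ 0.335 -0.942  0.001]
 [-0.    -0.001 -1.   ]]
```

View pics/top0.png

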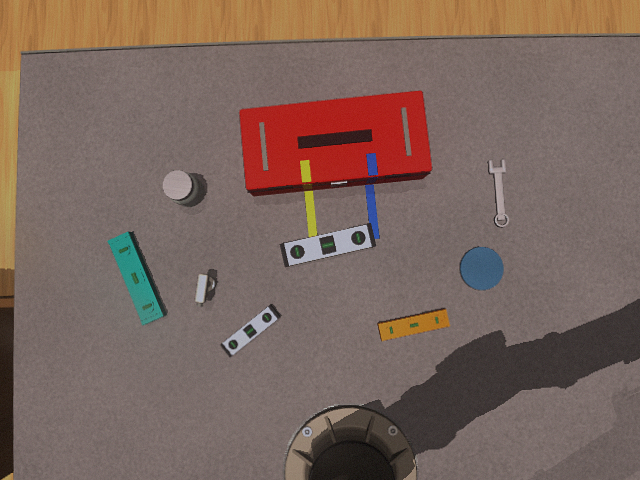

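View pics/side0.png

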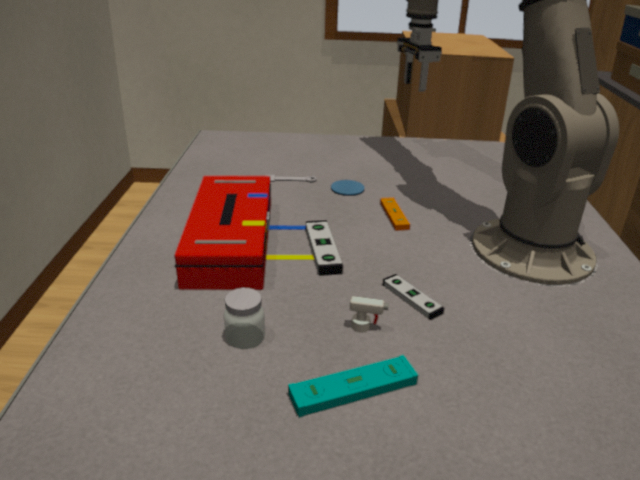

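Candidates in the top picture: large silver level (328,245), small silver one (250,330), turquoise (136,278) and orange (414,325). By the description it is the large silver one at (328,245). The yellow tape runs (305,160)-(313,236), the blue one is at (372,200), and the jar (180,187), nozzle (203,288), coaster (482,268) and spanner (498,195) stand clear.

Run:
```python
from h import *
im=cv2.imread('pics/top0.png')[150:285,230:450]
cv2.imwrite('pics/crop0.png',cv2.resize(im,None,fx=3.6,fy=3.6,interpolation=cv2.INTER_CUBIC))
```

```text
(no output)
```

View pics/crop0.png

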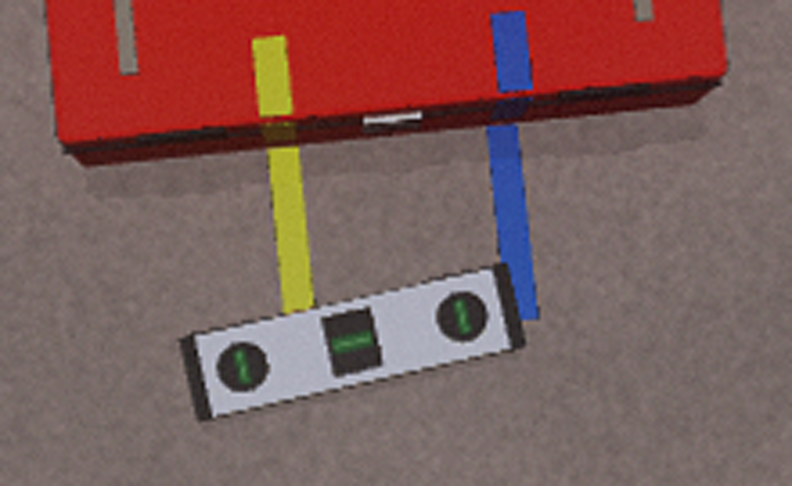

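The crop confirms it: silver with black caps and a green vial at crop (351,342). The toolbox's lower front edge runs from crop (85,165) to (690,103), and the yellow strip's axis from (283,147) to (299,308).

```bash
cat >> h.py <<'E'
def geom(ci,F,Y,L,off,k):
    f=lambda p,z:at(ci,np.array(off)+(np.array(p)+.5)/k-.5,z)[:2]
    a,b=[f(p,0) for p in F]; ty=(a-b)/np.linalg.norm(a-b); n=np.array([ty[1],-ty[0]])
    if n[0]<0:n=-n
    y1,y2=[f(p,0) for p in Y]; c=[f(p,.022) for p in L]; ctr=np.mean(c,0)
    yd=(y1-y2)/np.linalg.norm(y1-y2)
    # tape position along front: at the line
    s=((a-y1)@n)/(yd@n); m=y1+yd*s
    v=(c[0]+c[3]-c[1]-c[2])/2
    print('front yaw',np.arctan2(-ty[0],ty[1]),'tape yaw',np.arctan2(yd[1],yd[0]),'mark at front',m,'n',n,'t',ty)
    print('level ctr',ctr,'len',np.linalg.norm(v),'yaw',np.arctan2(-v[0],v[1]),'corners',np.round(c,4).tolist())
    print('gap ctr->flush',(a-ctr)@n-.025,'along: level-mark (+left)',(ctr-m)@ty, 'front pts',a,b,np.linalg.norm(a-b))
E
python3 - <<'E'
from h import *
ci=ctrl.camera_info('top')
geom(ci,[(85,165),(690,103)],[(283,147),(299,308)],[(181,340),(498,264),(526,346),(203,420)],(230,150),3.6)
for n,uv,z in(('jar',(180,185),.085),('nozzle',(203,288),.05),('small',(250,330),.015),('orange',(414,325),.02)):print(n,at(ci,uv,z))
E
```

```text
front yaw 0.08138039294271832 tape yaw 0.08118550655449458 mark at front [0.60883481 0.07788852] n [0.99669044 0.0812906 ] t [-0.0812906   0.99669044]
level ctr [0.48535659 0.03805618] len 0.19527751128543425 yaw 0.2114309029311859 corners [[0.4888, 0.1397], [0.5304, -0.0497], [0.4813, -0.0651], [0.441, 0.1273]]
gap ctr->flush 0.10130756190526705 along: level-mark (+left) -0.029662895003392625 front pts [0.59889406 0.19977045] [ 0.62919718 -0.17177109] 0.37277525989937443
jar [0.60963602 0.33582237 0.085     ]
nozzle [0.39869257 0.29883999 0.05      ]
small [0.30591437 0.20735631 0.015     ]
orange [ 0.31185091 -0.14202658  0.02      ]
```

```bash
python3 -m inch '{"travel":[[0,0,0],[0,0,0],[0,0,0],[0.02,-0.03,0],[0.02,-0.03,0],[0.02,-0.03,0],[0.02,-0.03,0],[0.02,-0.03,0]],"spin":[4.97,4.97,4.97,0,0,0,0,0],"claw":[1,1,1,1,1,1,1,1]}'
python3 -m inch '{"travel":[[0.02,-0.03,0],[0.02,-0.03,0],[0.02,-0.03,0],[0.02,-0.03,0],[0.02,-0.03,0],[0.02,-0.03,0],[0.015,-0.03,0],[0,0,0]],"spin":[0,0,0,0,0,0,0,0],"claw":[1,1,1,1,1,1,1,1]}'
cat > st.py <<'E'
from h import *
from scipy.spatial.transform import Rotation as Ro
import sys
s=ctrl.state();q=s['tcp_rot'];R=Ro.from_quat([q[1],q[2],q[3],q[0]]).as_matrix()
print('t',s['time_s'],'pos',np.round(s['tcp_pos'],4),'yaw',np.arctan2(R[1,0],R[0,0]).round(4),'tz',R[:,2].round(3),'F',np.round(s['force'],1))
if len(sys.argv)>1: print('to go, tool axes',(R.T@(np.array(eval(sys.argv[1]))-s['tcp_pos'])).round(4))
E
python3 st.py '[.433,.036,.25]'
```

```text
time_s: 0.77
tcp_pos: [0.3141, -0.4766, 0.3024]
tcp_rot: [-0.0, 0.999, 0.041, -0.0]
force: [1.3, -1.7, 0.6]
gripper_width: 0.094
grip_force: 0.0
time_s: 1.43
tcp_pos: [0.4336, -0.2521, 0.3026]
tcp_rot: [-0.001, 0.999, 0.044, 0.0]
force: [1.0, -0.5, 0.1]
gripper_width: 0.0939
grip_force: 0.0
t 1.4333 pos [ 0.4336 -0.2521  0.3026] yaw 0.0885 tz [ 0.001  0.002 -1.   ] F [ 1.  -0.5  0.1]
to go, tool axes [ 0.0248 -0.2869  0.0531]
```

```bash
python3 -m inch '{"travel":[[0.004,-0.036,0.006],[0.004,-0.036,0.006],[0.004,-0.036,0.006],[0.004,-0.036,0.006],[0.003,-0.036,0.006],[0.003,-0.036,0.006],[0.003,-0.036,0.006],[0,-0.035,0.006]],"spin":[0.4,0,0,0,0,0,0,0],"claw":[1,1,1,1,1,1,1,1]}'
python3 -m inch '{"travel":[[0,0,0],[0,0,0]],"spin":[0,0],"claw":[1,1]}' >/dev/null
python3 st.py '[.433,.036,.105]'
```

```text
time_s: 2.1
tcp_pos: [0.4342, 0.0318, 0.2545]
tcp_rot: [-0.0, 0.999, 0.037, 0.0]
force: [-0.1, -0.6, -0.2]
gripper_width: 0.0941
grip_force: 0.0
t 2.2667 pos [0.4341 0.0316 0.2544] yaw 0.0781 tz [-0.001  0.    -1.   ] F [ 0.2 -1.5  0.7]
to go, tool axes [-0.0006 -0.0045  0.1494]
```

```bash
python3 -m inch '{"travel":[[-0.003,-0.0045,0.025],[0,0,0.025],[0,0,0.025],[0,0,0.025],[0,0,0.025],[0,0,0.024],[0,0,0],[0,0,0]],"spin":[-0.2,0,0,0,0,0,0,0],"claw":[1,1,1,1,1,1,1,1]}'
python3 st.py
python3 - <<'E'
from h import *
grab('side','side1')
E
```

```text
time_s: 2.93
tcp_pos: [0.4306, 0.0335, 0.1053]
tcp_rot: [0.0, 0.999, 0.039, -0.001]
force: [0.2, -0.1, 0.2]
gripper_width: 0.0937
grip_force: 0.0
t 2.9333 pos [0.4306 0.0335 0.1053] yaw 0.0771 tz [-0.003 -0.    -1.   ] F [ 0.2 -0.1  0.2]
```

View pics/side1.png

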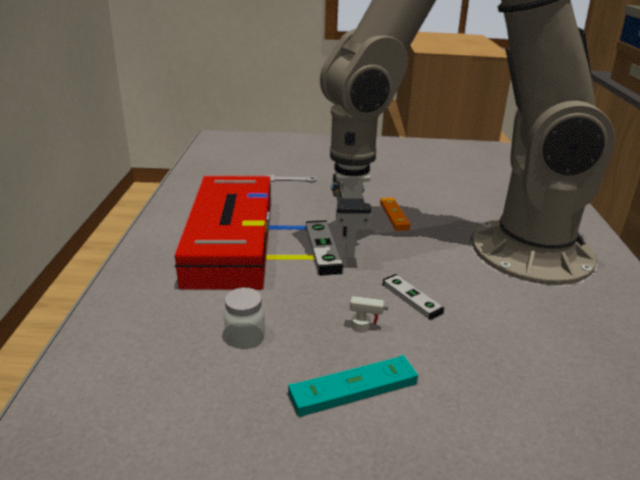

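The side view shows the fingertips down on the shelf behind the level at (345,235), not touching it. I'll push forward next.

```bash
for i in 1 2; do python3 -m inch '{"travel":[[0.006,0,0],[0.006,0,0],[0.006,0,0],[0.006,0,0],[0.006,0,0],[0.006,0,0],[0.006,0,0],[0.006,0,0]],"spin":[0,0,0,0,0,0,0,0],"claw":[1,1,1,1,1,1,1,1]}'|grep -E 'tcp_pos|force'; done
python3 st.py
python3 - <<'E'
from h import *
ci,im=grab('top','top1');print(pix(ci,np.array([.52,.05,.02])))
im=im[150:285,230:450,::-1]
cv2.imwrite('pics/crop1.png',cv2.resize(im,None,fx=3.6,fy=3.6,interpolation=cv2.INTER_CUBIC))
E
```

```text
tcp_pos: [0.4795, 0.0381, 0.1057]
force: [-3.2, 0.2, 2.5]
grip_force: 1.3
tcp_pos: [0.5274, 0.0419, 0.1056]
force: [-1.4, -0.4, -0.9]
grip_force: 0.6
t 4.3167 pos [0.5274 0.0419 0.1056] yaw 0.078 tz [-0.  0. -1.] F [-1.4 -0.4 -0.9]
[321.49665924 228.82129537]
```

View pics/crop1.png

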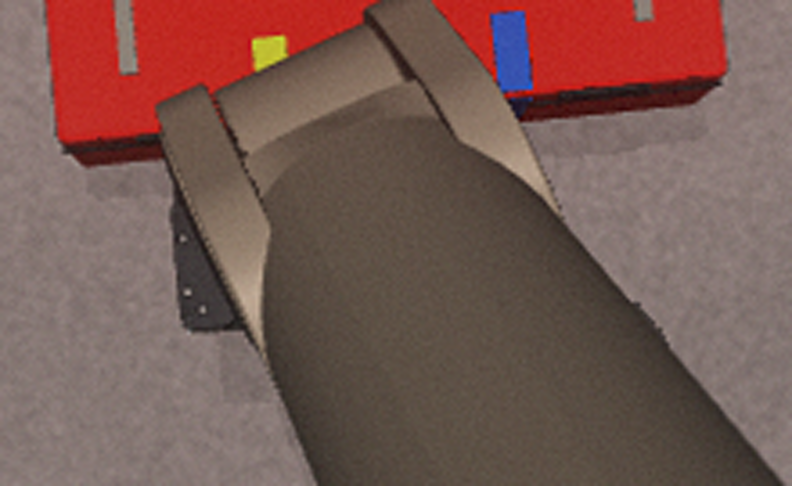

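The arm hides the level from above (only its gripper shows, crop (200,270)). The push forces are small, so I'll carry on slowly until contact.

```bash
python3 -m inch '{"travel":[[0.003,0,0],[0.003,0,0],[0.003,0,0],[0.003,0,0],[0.003,0,0],[0.003,0,0],[0.003,0,0],[0.002,0,0]],"spin":[-0.2,0,0,0,0,0,0,0],"claw":[1,1,1,1,1,1,1,1]}'|grep -E 'tcp_pos|force'
for i in 1 2; do python3 -m inch '{"travel":[[0.001,0,0],[0.001,0,0]],"spin":[0,0],"claw":[1,1]}'|grep -E 'tcp_pos|force'; done; python3 st.py
```

```text
tcp_pos: [0.5501, 0.0438, 0.1057]
force: [-2.4, 0.7, 0.6]
grip_force: 1.0
tcp_pos: [0.5507, 0.0438, 0.1055]
force: [-13.9, 0.3, 10.9]
grip_force: 6.7
tcp_pos: [0.551, 0.0438, 0.1052]
force: [-22.7, -0.6, 16.4]
grip_force: 11.6
t 5.3667 pos [0.551  0.0438 0.1052] yaw 0.0813 tz [-0.006 -0.001 -1.   ] F [-22.7  -0.6  16.4]
```

```bash
python3 -m inch '{"travel":[[-0.015,0,0],[-0.02,0,0],[-0.01,0.01,-0.03],[0,0.03,-0.025],[0,0.04,-0.01],[0,0.04,0],[0,0.04,0],[0,0.04,0]],"spin":[0,0,0,0,0,0,0,0],"claw":[1,1,1,0,0,0,0,0]}'|grep -E 'tcp_pos|force'
python3 -m inch '{"travel":[[0,0.04,0],[0,0.03,0],[0,0,0],[0,0,0]],"spin":[0,0,0,0],"claw":[0,0,0,0]}'; python3 st.py
python3 - <<'E'
from h import *
ci,im=grab('top','top2')
im=im[150:285,230:450,::-1]
cv2.imwrite('pics/crop2.png',cv2.resize(im,None,fx=3.6,fy=3.6,interpolation=cv2.INTER_CUBIC))
E
```

```text
tcp_pos: [0.5254, -0.1611, 0.1715]
force: [1.2, -0.1, -0.2]
grip_force: 0.0
time_s: 6.37
tcp_pos: [0.5307, -0.2308, 0.1706]
tcp_rot: [0.0, 0.999, 0.039, 0.0]
force: [-0.2, 0.2, 1.1]
gripper_width: 0.0374
grip_force: 0.0
t 6.3667 pos [ 0.5307 -0.2308  0.1706] yaw 0.0781 tz [ 0. -0. -1.] F [-0.2  0.2  1.1]
```

View pics/crop2.png

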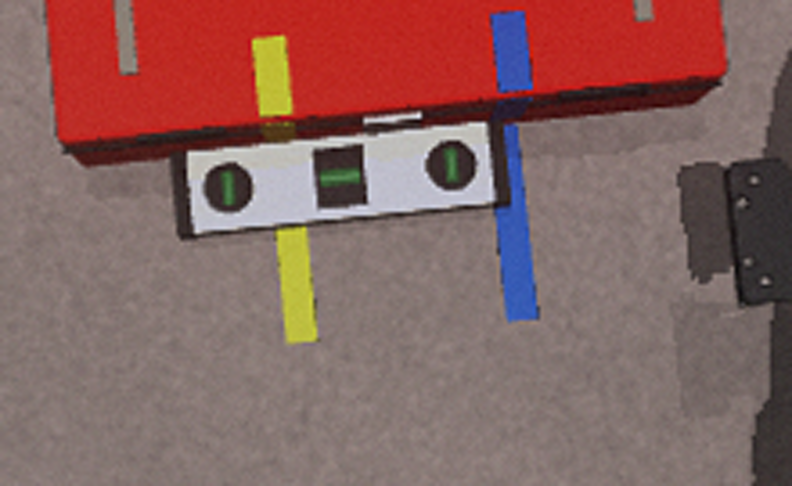

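The level lies flush with the front. Its vial is at crop (340,176) and the tape comes out at (291,227)-(301,342), so it has to go left.

```bash
python3 - <<'E'
from h import *
ci=ctrl.camera_info('top')
geom(ci,[(85,165),(690,103)],[(291,228),(301,342)],[(175,153),(499,122),(508,205),(182,238)],(230,150),3.6)
f=lambda p,z:at(ci,np.array([230,150])+(np.array(p)+.5)/3.6-.5,z)[:2]
t=np.array([-.0813,.9967])
for n,p,z in(('vial',(340,176),.022),('tape',(291,228),0),('tapeend',(301,342),0),('lid tape',(270,62),.088),('Rcap back',(508,205),.022)):print(n,f(p,z),f(p,z)@t)
E
python3 st.py
```

```text
front yaw 0.08138039294271832 tape yaw 0.06968756407109156 mark at front [0.60888077 0.0773251 ] n [0.99669044 0.0812906 ] t [-0.0812906   0.99669044]
level ctr [0.58308827 0.0427838 ] len 0.19524647871130205 yaw 0.07747978226402917 corners [[0.6012, 0.1419], [0.6157, -0.0525], [0.5656, -0.0566], [0.5498, 0.1383]]
gap ctr->flush 0.003515019636097034 along: level-mark (+left) -0.03233029522199456 front pts [0.59889406 0.19977045] [ 0.62919718 -0.17177109] 0.37277525989937443
vial [0.58513927 0.04318567] -0.0045286608223499905
tape [0.55723428 0.07372014] 0.0281737187118552
tapeend [0.48737755 0.0688441 ] 0.028993120606720976
lid tape [0.63987615 0.08110963] 0.028820032908668906
Rcap back [ 0.56560193 -0.05657908] -0.10237580789072447
t 6.4167 pos [ 0.5309 -0.229   0.1706] yaw 0.0804 tz [ 0.  0. -1.] F [-0.6  0.8  0.2]
```

```bash
python3 -m inch '{"travel":[[0.019,-0.031,0],[0.019,-0.031,0],[0.019,-0.03,0],[0.019,-0.03,0.01],[0,0,0.02],[0,0,0.02],[0,0,0.0155],[0,0,0]],"spin":[0,0,0,0,0,0,0,0],"claw":[0,0,0,0,0,0,0,0]}'
python3 -m inch '{"travel":[[0,0,0],[0,0,0]],"spin":[0,0],"claw":[0,0]}' >/dev/null
cat >> st.py <<'E'
p=np.array(s['tcp_pos'][:2]);print('n,t',p@[.9967,.0813],p@[-.0813,.9967],'w',s['gripper_width'])
E
python3 st.py
```

```text
time_s: 7.08
tcp_pos: [0.5952, -0.0987, 0.1025]
tcp_rot: [-0.001, 0.999, 0.042, -0.002]
force: [-1.3, 0.2, 0.5]
gripper_width: 0.0005
grip_force: 0.0
t 7.25 pos [ 0.5971 -0.1002  0.1062] yaw 0.0825 tz [ 0.001  0.    -1.   ] F [0.6 0.2 0.1]
n,t 0.58699631917146 -0.14841406509552096 w 0.00015092329501494012
```

```bash
python3 -m inch '{"travel":[[0,-0.01,0],[0,-0.01,0],[0,-0.004,0],[0,-0.004,0],[0,-0.004,0],[0,-0.004,0],[0,-0.004,0],[0,-0.004,0]],"spin":[0,0,0,0,0,0,0,0],"claw":[0,0,0,0,0,0,0,0]}'|grep -E "tcp_pos|force"
python3 -m inch '{"travel":[[0,-0.004,0],[0,-0.004,0],[0,-0.003,0],[0,-0.003,0],[0,-0.002,0],[0,-0.001,0],[0,0,0]],"spin":[0,0,0,0,0,0,0],"claw":[0,0,0,0,0,0,0]}'|grep -E "tcp_pos|force"
python3 st.py; python3 -m inch '{"travel":[[0,0.02,0],[0,0.03,-0.02],[0,0.035,-0.02],[0,0.04,0],[0,0.04,0],[0,0.02,0],[0,0,0]],"spin":[0,0,0,0,0,0,0],"claw":[0,0,0,0,0,0,0]}'|grep -E "tcp_pos|force"
python3 - <<'E'
from h import *
ci,im=grab('top','top3')
im=im[150:270,255:405,::-1]
cv2.imwrite('pics/crop3.png',cv2.resize(im,None,fx=5,fy=5,interpolation=cv2.INTER_CUBIC))
E
```

```text
tcp_pos: [0.5932, -0.0572, 0.1053]
force: [0.7, -3.9, 1.0]
grip_force: 1.4
tcp_pos: [0.5916, -0.0398, 0.1051]
force: [-0.3, 0.3, 0.5]
grip_force: 0.0
t 8.5 pos [ 0.5916 -0.0398  0.1051] yaw 0.0818 tz [-0.  0. -1.] F [-0.3  0.3  0.5]
n,t 0.586444785982641 -0.08775422085828286 w 0.0003864847793394147
tcp_pos: [0.6059, -0.2305, 0.1449]
force: [-0.7, 0.6, -0.2]
grip_force: 0.0
```

View pics/crop3.png

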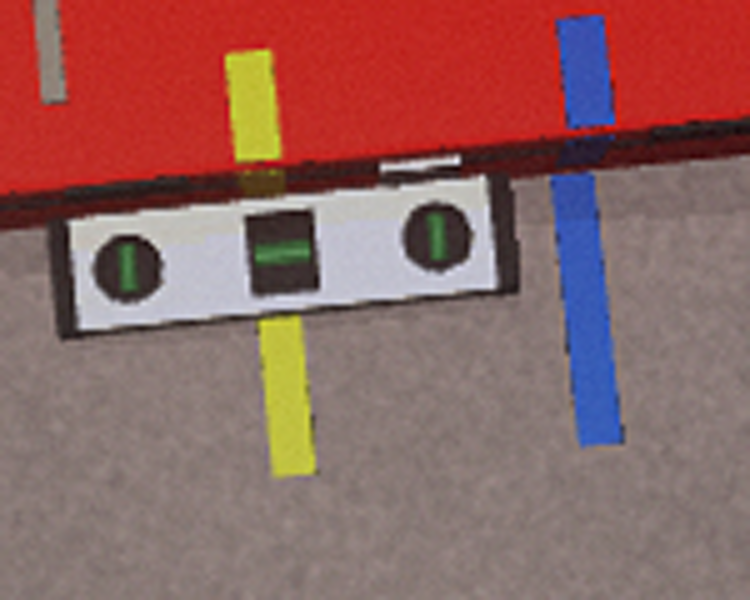

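The level is now nearly centred on the yellow tape, with its vial at crop (282,252) and the tape's axis running (280,319)-(295,475). I'll work out what is left.

Run:
```python
from h import *
ci=ctrl.camera_info('top')
f=lambda p,z:at(ci,np.array([255,150])+(np.array(p)+.5)/5-.5,z)[:2]
t=np.array([-.0813,.9967]);n=np.array([.9967,.0813])
for m,p,z in(('vial',(282.5,252),.022),('tape',(280.5,319),0),('tapeend',(295,475),0),('lid tape top',(249,51),.088),('lid tape edge',(258,159),.088),('LF',(50,222),.022),('LB',(62,339),.022),('RF',(508,173),.022),('RB',(519,290),.022),('vL',(128,267),.022),('vR',(437,236),.022)):print(m,(f(p,z)@n).round(4),(f(p,z)@t).round(4))
```

```text
vial 0.5864 0.0236
tape 0.5604 0.0278
tapeend 0.4914 0.0282
lid tape top 0.6588 0.0279
lid tape edge 0.6146 0.0286
LF 0.6098 0.1224
LB 0.5586 0.1219
RF 0.6106 -0.0765
RB 0.5596 -0.0758
vL 0.5868 0.0906
vR 0.5865 -0.0432
```

About 4.6 mm is left, so the finger should finish at t ≈ -0.0832.

```bash
python3 st.py; python3 -m inch '{"travel":[[0,-0.035,0],[0,-0.04,0],[0,-0.04,0],[0,-0.02,0.015],[0,0,0.015],[0,0,0.009],[0,0,0],[0,0,0]],"spin":[0,0,0,0,0,0,0,0],"claw":[0,0,0,0,0,0,0,0]}'|grep -E "tcp_pos|force"
python3 st.py
```

```text
t 9.1333 pos [ 0.6062 -0.2273  0.1448] yaw 0.0774 tz [-0. -0. -1.] F [-0.2  0.5  0.4]
n,t 0.5856879655058532 -0.27580759506539554 w 0.0005413933394744104
tcp_pos: [0.5955, -0.0902, 0.1059]
force: [0.3, -0.6, 0.3]
grip_force: 0.0
t 9.8 pos [ 0.5955 -0.0902  0.1059] yaw 0.0811 tz [-0.001  0.    -1.   ] F [ 0.3 -0.6  0.3]
n,t 0.586219761773653 -0.1383058420854209 w 0.0004619804687076511
```

Travel to go is 55 mm.

```bash
python3 -m inch '{"travel":[[0,-0.014,0],[0,-0.014,0],[0,-0.014,0],[0,-0.005,0],[0,-0.003,0],[0,-0.002,0],[0,-0.002,0],[0,-0.001,0]],"spin":[0,0,0,0,0,0,0,0],"claw":[0,0,0,0,0,0,0,0]}'|grep -E "tcp_pos|force"
python3 -m inch '{"travel":[[0,0,0],[0,0,0]],"spin":[0,0],"claw":[0,0]}'|grep force; python3 st.py
```

```text
tcp_pos: [0.5914, -0.0356, 0.1063]
force: [1.1, -3.1, 1.4]
grip_force: 1.4
force: [0.1, -0.6, 1.6]
grip_force: 0.9
t 10.6333 pos [ 0.5913 -0.0355  0.1062] yaw 0.081 tz [-0.  0. -1.] F [ 0.1 -0.6  1.6]
n,t 0.5864714362585561 -0.08346607420640802 w 0.0005200342057318049
```

```bash
python3 -m inch '{"travel":[[0,0.02,0],[0,0.03,-0.02],[0,0.035,-0.02],[0,0.04,0],[0,0.04,0],[0,0.02,0],[0,0,0]],"spin":[0,0,0,0,0,0,0],"claw":[0,0,0,0,0,0,0]}'|grep -E "tcp_pos|force"
python3 - <<'E'
from h import *
ci,im=grab('top','top4')
im=im[150:270,255:405,::-1]
cv2.imwrite('pics/crop4.png',cv2.resize(im,None,fx=5,fy=5,interpolation=cv2.INTER_CUBIC))
E
```

```text
tcp_pos: [0.6054, -0.2258, 0.1459]
force: [-0.0, 1.5, 0.4]
grip_force: 0.0
```

View pics/crop4.png

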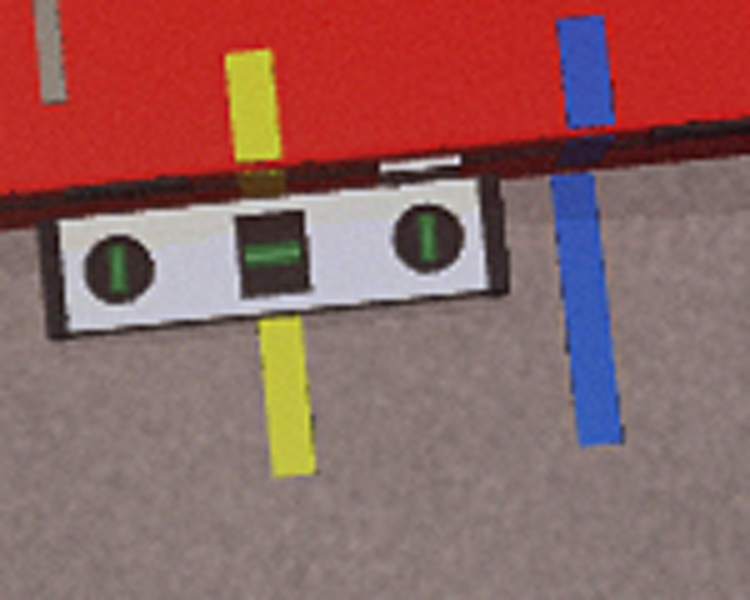

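The vial is now at crop (272,254), on the tape axis projected from (280,319). The right end may have come about 1 mm off the front, so I'll give one gentle two-finger press from behind.

```bash
python3 -m inch '{"travel":[[-0.02,-0.03,0],[-0.02,-0.035,0],[-0.02,-0.035,0],[-0.02,-0.035,0],[0,-0.04,0],[0,-0.04,0],[0,-0.04,0],[0,-0.04,0]],"spin":[0,0,0,0,0,0,0,0],"claw":[1,1,1,1,1,1,1,1]}'|grep -E "tcp_pos|force"
python3 -m inch '{"travel":[[0,0,0],[0,0,0],[0,0,0]],"spin":[0,0,0],"claw":[1,1,1]}'|grep -E "tcp_pos|force"; python3 st.py
```

```text
tcp_pos: [0.5014, 0.0708, 0.1464]
force: [1.3, -0.2, -0.4]
grip_force: 0.0
tcp_pos: [0.5022, 0.0684, 0.1461]
force: [-0.0, -1.1, 1.1]
grip_force: 0.0
t 12.1833 pos [0.5022 0.0684 0.1461] yaw 0.0831 tz [-0. -0. -1.] F [-0.  -1.1  1.1]
n,t 0.5060678729146673 0.02736151916797778 w 0.07029605324439668
```

```bash
python3 -m inch '{"travel":[[0,0,0.02],[0,0,0.02],[0,0,0],[0,0,0],[0.012,0,0],[0.012,0,0],[0.01,0,0],[0.006,0,0]],"spin":[0.1,0,0,0,0,0,0,0],"claw":[1,1,1,1,1,1,1,1]}'|grep -E "tcp_pos|force"
for i in 1 2 3; do python3 -m inch '{"travel":[[0.002,0,0],[0.001,0,0]],"spin":[0,0],"claw":[1,1]}'|grep -E 'tcp_pos|  *force|^force'; done; python3 st.py
```

```text
tcp_pos: [0.544, 0.0708, 0.1073]
force: [0.8, 0.1, 0.2]
grip_force: 0.0
tcp_pos: [0.5456, 0.0712, 0.1065]
force: [0.4, 0.3, -1.2]
tcp_pos: [0.5481, 0.0715, 0.1063]
force: [-4.2, -1.2, 3.7]
tcp_pos: [0.5487, 0.0715, 0.1057]
force: [-20.3, -1.0, 14.2]
t 13.35 pos [0.5487 0.0715 0.1057] yaw 0.0801 tz [-0.006 -0.002 -1.   ] F [-20.3  -1.   14.2]
n,t 0.5527460832439189 0.02669538113292065 w 0.0940440121393116
```

The level is pressed home at the same n (0.5527) as the first flush contact. I'll retreat and check.

```bash
python3 -m inch '{"travel":[[-0.015,0,0],[-0.02,0,0],[-0.01,0.01,-0.03],[0,0.035,-0.02],[0,0.04,0],[0,0.04,0],[0,0.04,0],[0,0.04,0]],"spin":[0,0,0,0,0,0,0,0],"claw":[1,1,1,1,1,1,1,1]}'|grep -E 'tcp_pos'
python3 -m inch '{"travel":[[0,0.04,0],[0,0.04,0],[0,0.02,0],[0,0,0],[0,0,0]],"spin":[0,0,0,0,0],"claw":[1,1,1,1,1]}'|grep -E 'tcp_pos|force'
python3 - <<'E'
from h import *
ci,im=grab('top','top5')
c=im[150:270,255:405,::-1]
cv2.imwrite('pics/crop5.png',cv2.resize(c,None,fx=5,fy=5,interpolation=cv2.INTER_CUBIC))
a=cv2.imread('pics/top0.png').astype(int);d=np.abs(a-im[:,:,::-1]).max(2)
for n,(u,v) in dict(jar=(180,187),nozzle=(203,288),coaster=(482,268),spanner=(498,195)).items(): print(n,np.percentile(d[v-25:v+25,u-20:u+20],[50,99]))
E
```

```text
tcp_pos: [0.5226, -0.1379, 0.1566]
tcp_pos: [0.5304, -0.2367, 0.156]
force: [0.6, 0.2, -0.2]
grip_force: 0.0
jar [14. 22.]
nozzle [13. 21.]
coaster [60. 72.]
spanner [ 93. 158.]
```

View pics/crop5.png

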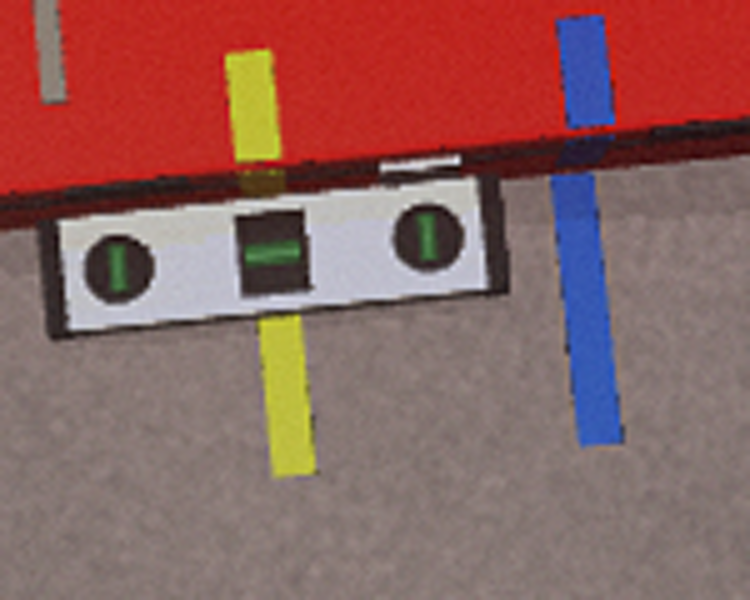

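The vial is at crop (272.5,252.5) and the small vials at (119,269) and (428,237). The coaster and spanner differences come from the arm and its shadow. One last number before handing in.

Run:
```python
from h import *
ci=ctrl.camera_info('top')
f=lambda p,z:at(ci,np.array([255,150])+(np.array(p)+.5)/5-.5,z)[:2]
t=np.array([-.0813,.9967]);n=np.array([.9967,.0813])
for p in((272.5,252.5),(119,269),(428,237.5),(39,222),(500,174)):print((f(p,.022)@n).round(4),(f(p,.022)@t).round(4))
m=np.mean([f(p,.022)@t for p in((272.5,252.5),(119,269),(428,237.5))]);print(m)
if abs(m-.0281)<.0015: print(ctrl.sign_off())
```

```text
0.5866 0.0279
0.5863 0.0945
0.5862 -0.0393
0.6103 0.1271
0.6105 -0.073
0.027700370534242277
the job is handed in; nothing more can be done
None
```

The level lies flush against the toolbox front with its middle on the yellow tape (within about 0.5 mm by the top camera); it was only pushed, the arm stayed clear of the jar, coaster, spanner and nozzle, and the job was handed in at about 15 s.

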